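# Put the setting block away and click its case shut

## Task

Put the ground steel setting block (not the sanding block or the blade box) away in the open orange case, lying flat on the foam, and let go of it. Then swing the lid over and press its front edge down, by the black ribbed pad, until you feel the catch click and the lid is fully shut; stop pushing then, do not bear down hard on the case, and leave the sanding block and the blade box where they lie.

Things in the scene. Friction and masses are not known exactly. Their poses are not given: they have to be found in the camera images.
- steel_block: Ground steel setting block, grey, 35 x 60 x 22 mm (own x, y, z) with two small dark holes on top, loose on the bench, about 0.35 kg. Origin: centre of its underside, z up. Take it from above across the 35 mm. It may change places with the two blocks below.
- case: Orange case fixed to the bench, 130 x 150 mm (own x, y), walls 5 mm thick, 38 mm high; inside an open room of 120 x 140 mm. Origin: centre of its underside, z up. Own -x is the front (catch side, roughly to the robot), +x the hinge side. The catch housing stands out 21 mm from the front wall, 16 mm high; the black spring catch on it, with a small black roller, reaches 40 mm high.
- case_floor (a point): Centre of the case's inner floor, 6 mm above the bench. The block may lie anywhere on the floor, turned any way; in the middle with its 60 mm side along the case's x, fingers that hold it across the 35 mm have over 50 mm free each side.
- case_hinge (a point): Middle of the lid's hinge line, which runs along the case's y, 40 mm above the bench and 68 mm behind the case's centre.
- case_lid (a joint): Lid angle, rad: 0 shut, 1.57 upright, more leans back from the robot (stop 2.0). Starts leaning back. A stiff hinge keeps it where it is pushed (0.6 N at its edge). Orange plate 8 mm thick, 150 mm wide, from 5 to 136 mm from the hinge line, inner face on the hinge's plane; at its front a tongue hangs down 13 mm, up to 146 mm from the hinge. Pushed down it stops on the catch at about 0.07.
- lid_pad (a point): Middle of the top of the black ribbed press pad on the lid's outer face, 20 x 50 mm (long along the hinge line), 120 mm from the hinge line, 10 mm out from the lid's inner face. About 49 mm above the bench when the lid is shut, 59 mm when it rests on the catch.
- case_catch (a joint): How far the black spring catch at the middle of the front is pushed outwards, m: 0 at rest, 0.0027 at most, under 0.001 latched. About 10 N straight down on the lid's pad overcomes it: the resistance peaks about 2 mm below where the lid first rests on it, then vanishes and the lid is drawn home, to about -0.005 rad, on a rubber strip that gives 1 to 2 mm.
- sanding_block: Brown sanding block, 56 x 90 x 28 mm, loose; leave it. Origin: centre of its underside.
- blade_box: White and orange card box, 50 x 86 x 22 mm, loose; leave it. Origin: centre of its underside.
Mind the look-alikes: they are no part of the job. Leave any brown look-alike of the steel_block alone.

How it is judged:
By the outcome, as a careful person would: the job done as asked, in the order asked, and still so for the second after the job is handed in, with the robot touching nothing.
It also fails if it takes over 58 s, if anything falls off the work surface, if the arm or the gripper's body presses on something with over 40 N, if the wrist force passes 120 N, or if a joint passes its speed limit or range.

## Robot

A 6-joint arm with a two-finger parallel gripper is mounted at the origin on the work surface; the furniture and walls round the work are solid. World frame = base frame: x ahead of the robot, y to its left, z up, the work surface at z = 0. Lengths are in mm, angles in degrees, forces in N, time in s.
With the tool pointing down it reaches from about 350 to 875 mm from the base axis. Payload 15.5 kg.
Tool frame: the origin (TCP) lies midway between the tips of the shut fingers; the grasp point (between the pads) lies 19 mm behind it (bot.grasp_offset is the distance from the TCP to the grasp point, in mm); z points along the fingers, y is the line along which they close (so a half turn about z gives the same grasp; the last joint's range is limited). The gripper opens to 85 mm and grips with 20 to 120 N. Pads are 22 mm wide; open, the fingers measure 114 mm over their backs; the gripper's body (76 mm by 85 mm) begins 54 mm behind the grasp point. The pads swing forward as they close: fully open they stand 13 mm farther back than shut.
Start: joints at [-77.836, 28.281, 77.091, -0, 74.628, -5.472], TCP at [189.353, -595.627, 231.277] pointing down, gripper open.
Joint ranges: [-166.48, 166.48], [-47.26, 123.95], [12.59, 153.08], [-70.14, 250.14], [6.76, 159.57], [-176.63, 176.63]. Speed limits (degrees/s): [108.29, 108.29, 147.25, 172.46, 172.46, 172.46].

## Interface

Orientations are given as [roll, pitch, yaw] about the fixed x, y, z axes, in that order (R = Rz(yaw) Ry(pitch) Rx(roll)).
In Python, from plant import bot gives the robot as it stands. The module is installed in compiled form; this text tells all that it offers.
- The arm moves only by the shell command python3 -m handwheel 'ROWS' [FORCE]. ROWS is JSON, a list of rows, each an object of numbers: "grip": the opening, from 0 (shut) to 1 (fully open); "tx", "ty", "tz": the shift along the world's x, y, z in cm; "wx", "wy", "wz": the turn, a rotation vector about the world's x, y, z in degrees. In form: [{"grip": .., "tx": .., "ty": .., "tz": .., "wx": .., "wy": .., "wz": ..}, ...]. A call has 1 to 8 rows; each row is the pose to reach, as a shift and turn from the pose commanded when the call began; what a row does not reach only later rows make up. A row lasts 1/10 s, in which the tool goes at most 50 mm and 8.59 degrees, less where a joint would pass 70% of its speed; a pose out of reach is approached as far as the arm can. A call with a gripper value outside its range is refused whole. The fingers move at their own pace and stop on an object; FORCE is the grip in N (left out, the last holds). Time passes only in rows, so rows that repeat a pose let the fingers close. It gives the time, the measured TCP pose, the force, the opening and the grip force at its end, in the units of the state.
- bot.sense(): the state, without advancing time (a new reading comes with each control period).
- bot.get_image(name): name is "scene" or "top" or "wrist"; returns (picture, depth): 384x512x3 uint8, blue, green, red; 384x512 float32, mm along the optical axis (not along the pixel's ray), 0 where there is no reading.
- bot.camera_params(name): a dict with "fovy" (degrees; the focal length in pixels is half the picture's height over the tangent of half this angle, whatever the lens; pixels are square), "cx", "cy" (the principal point, pixels), "world_from_camera" (4x4, takes a point from camera to world coordinates); the wrist camera has in their place "hand_eye" (4x4, takes a point from camera to tool coordinates, whose origin is the TCP and whose axes are the flange's). Camera axes: x right, y down, z forward; pixel columns grow to the right and rows downward; lengths in mm; the calibration is good to about 2 mm. A picture is of the moment at which its call begins: read the wrist's pose just before it. camera_params takes no time and is no camera call.
- bot.job_done(): hands the job in; it is judged then, once.
The state is a dict: "clock": time; "joint_pos": joint angles; "dq": joint speeds; "joint_torque": joint torques, N m; "eef_pos": TCP position; "orientation": TCP orientation; "force": force on the tool from outside, world axes, zero at the start; "moment": the same for the moment, N m; "gripper_width": finger opening in mm; "finger_force": force on a finger pad.
Only numpy, scipy, OpenCV 4.12 (cv2) and the standard library are available. Lean on these libraries where they do the work, as an engineer would, in place of code of your own. Each camera call takes 0.05 s, during which the arm holds its last target. There are 200 camera calls.

## Working session

There is one attempt and no reset: what is moved stays moved. The work goes in short steps, Python scripts to look and compute and a shell command to move; the robot and the scene stay as the last step left them, time stands still between calls to the robot, and variables do not carry over. Pictures are saved under pics/ and viewed, at most 10 in all, crops included, and the job is handed in when it is done.

```bash
mkdir -p pics; cat > h.py <<'E'
import numpy as np, cv2
from plant import bot
from scipy.spatial.transform import Rotation as R
def cam(n):
    s=bot.sense(); p=bot.camera_params(n); im,d=bot.get_image(n)
    if 'hand_eye' in p:
        T=np.eye(4); T[:3,:3]=R.from_euler('xyz',s['orientation'],degrees=True).as_matrix(); T[:3,3]=s['eef_pos']
        W=T@np.array(p['hand_eye'])
    else: W=np.array(p['world_from_camera'])
    f=im.shape[0]/2/np.tan(np.radians(p['fovy']/2))
    v,u=np.mgrid[:im.shape[0],:im.shape[1]]
    P=np.stack([(u-p['cx'])/f*d,(v-p['cy'])/f*d,d],-1)@W[:3,:3].T+W[:3,3]
    P[d==0]=np.nan
    return im,P
E
python3 - <<'E'
from h import *
for n in('top','scene'):
    im,P=cam(n); np.save(n+'.npy',P); cv2.imwrite(n+'.png',im)
    cv2.imwrite(f'pics/{n}1.png',im); print(np.isnan(P).mean())
print(bot.sense())
E
```

```text
0.003946940104166667
0.004185994466145833
{'clock': 0.1, 'joint_pos': array([-7.78371543e+01,  2.83112967e+01,  7.71234554e+01,  1.41392366e-03,
        7.46278522e+01, -5.47154376e+00]), 'dq': array([ 0.07609615, -0.12346572, -0.152639  ,  0.11240366, -0.04060122,
        0.03735802]), 'joint_torque': array([-2.00295494e-04, -8.83590460e+01, -3.84561288e+01, -1.15549910e-04,
        5.28420365e-03,  3.32276090e-05]), 'eef_pos': array([ 189.28417131, -595.31408167,  230.76091773]), 'orientation': array([-1.79937811e+02, -7.32612459e-03,  1.76340100e+01]), 'force': array([-0.23877477,  0.14187485,  0.28471895]), 'moment': array([-0.01008886, -0.01644187,  0.02586789]), 'finger_force': 0.0, 'gripper_width': 85.55657016695537}
```

View pics/top1.png

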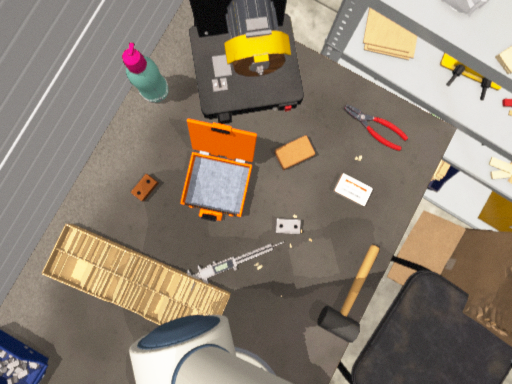

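View pics/scene1.png

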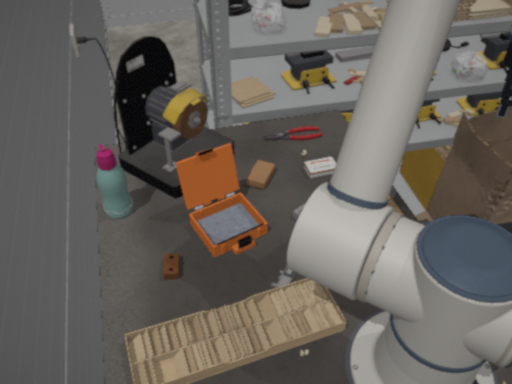

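Top view: the candidates are the grey two-hole block at (289,226), a brown two-hole look-alike at (145,187), the brown sanding block at (295,152) and the white blade box at (353,189). I choose (289,226) and will check it in a crop. The case is at (217,183) with its lid leaning back at (222,140).

```bash
python3 - <<'E'
from h import *
im=cv2.imread('top.png');P=np.load('top.npy')
c=im[110:250,170:330]; cv2.imwrite('pics/crop1.png',cv2.resize(c,None,fx=5,fy=5,interpolation=cv2.INTER_CUBIC)[:600])
for n,(u,v) in dict(steel=(289,226),brown=(145,187),sand=(295,152),blade=(353,189),foam=(217,183),lid=(222,145),bench=(270,200)).items(): print(n,P[v,u].round(1))
# steel block: points 14..30 high near
q=P[205:245,265:315].reshape(-1,3); b=P[200,270][2]; m=(q[:,2]>b+14)&(q[:,2]<b+32)
r=cv2.minAreaRect(q[m][:,:2].astype(np.float32)); print('steel',r,q[m][:,2].mean(),m.sum(), cv2.boxPoints(r).round(1).tolist())
# case rim
hsv=cv2.cvtColor(im,cv2.COLOR_BGR2HSV)
m=(hsv[...,0]<14)&(hsv[...,1]>180)&(hsv[...,2]>120); m[:150]=0;m[225:]=0;m[:,:170]=0;m[:,262:]=0
q=P[m]; k=(q[:,2]>30)&(q[:,2]<45); r=cv2.minAreaRect(q[k][:,:2].astype(np.float32)); print('case',r,k.sum(),cv2.boxPoints(r).round(1).tolist(),np.percentile(q[:,2],[5,50,95]))
m=np.abs(P[150:210,185:250,2]-8)<7
q=P[150:210,185:250][m]; r=cv2.minAreaRect(q[:,:2].astype(np.float32));print('foam',r)
E
```

```text
steel [ 435.  -167.9   23.7]
brown [539.6 183.5  23.4]
sand [ 619.1 -188.5   25.8]
blade [ 523.1 -331.8   23.1]
foam [547.7   9.2   3.8]
lid [623.9 -12.3 101.5]
bench [ 501.6 -124.     1.7]
steel ((434.9754638671875, -165.88059997558594), (59.98065948486328, 34.57390594482422), 88.29377746582031) 21.482866512399983 340 [[416.79998779296875, -195.3000030517578], [451.3999938964844, -196.39999389648438], [453.1000061035156, -136.39999389648438], [418.6000061035156, -135.39999389648438]]
case ((536.9047241210938, 7.644554138183594), (149.16224670410156, 148.69003295898438), 74.66842651367188) 141 [[445.5, -44.599998474121094], [588.9000244140625, -83.9000015258789], [628.2999877929688, 59.900001525878906], [484.8999938964844, 99.19999694824219]] [nan nan nan]
foam ((556.9879150390625, 9.218063354492188), (162.2514190673828, 150.49111938476562), 88.68384552001953)
```

View pics/crop1.png

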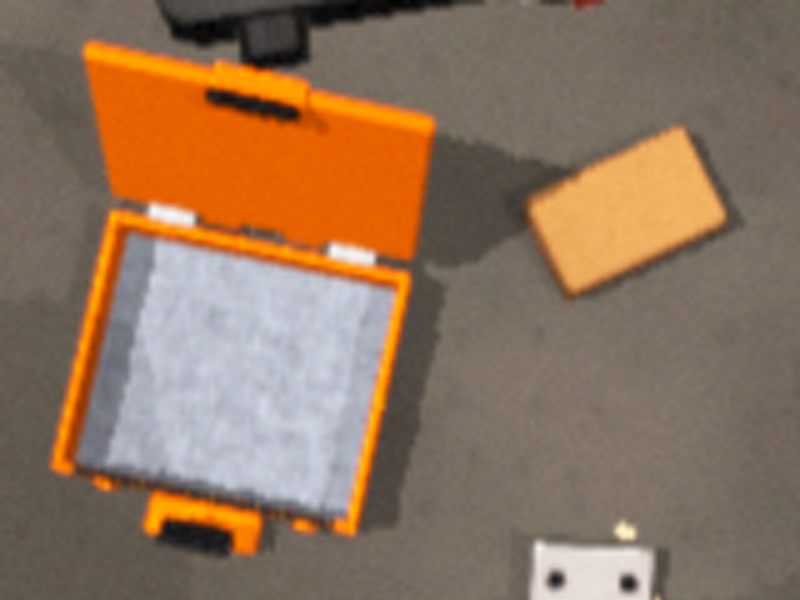

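The crop confirms the grey block with two dark holes at crop (592,580). The case rim corners in the crop are about (113,212), (410,272), (352,532) and (57,470). I'll intersect those with z=38.

```bash
python3 - <<'E'
from h import *
p=bot.camera_params('top');W=np.array(p['world_from_camera']);f=192/np.tan(np.radians(p['fovy']/2))
def ray(u,v,z):
    d=W[:3,:3]@[(u-p['cx'])/f,(v-p['cy'])/f,1]; return W[:3,3]+d*(z-W[2,3])/d[2]
C=np.array([ray(170+a/5-.4,110+b/5-.4,38) for a,b in((113,212),(410,272),(352,532),(57,470))])
print(C.round(1)); c=C.mean(0); print('centre',c)
print([np.linalg.norm(C[i]-C[(i+1)%4]).round(1) for i in range(4)])
x=C[0]+C[1]-C[2]-C[3]; y=C[0]+C[3]-C[1]-C[2]
a=np.degrees([np.arctan2(x[1],x[0]),np.arctan2(-y[0],y[1])]);print('yaw',a)
P=np.load('top.npy')
print('lid pts',[P[v,u].round(0) for u,v in((222,128),(222,135),(222,140),(220,150))])
print('steel top by ray',ray(289,226,22))
E
```

```text
[[621.5  65.2  38. ]
 [589.  -79.1  38. ]
 [462.5 -48.1  38. ]
 [496.   93.4  38. ]]
centre [542.24698789   7.87138366  38.        ]
[np.float64(148.0), np.float64(130.3), np.float64(145.4), np.float64(128.7)]
yaw [-13.22145808 -12.98515517]
lid pts [array([643., -19., 178.]), array([636., -16., 146.]), array([630., -14., 125.]), array([618.,  -5.,  73.])]
steel top by ray [ 434.96484692 -168.12299757   22.        ]
```

```bash
python3 -m handwheel '[{"grip":1,"tx":24.6,"ty":42.7,"tz":-5,"wz":70.7},{"grip":1,"tx":24.6,"ty":42.7,"tz":-5,"wz":70.7},{"grip":1,"tx":24.6,"ty":42.7,"tz":-5,"wz":70.7},{"grip":1,"tx":24.6,"ty":42.7,"tz":-5,"wz":70.7},{"grip":1,"tx":24.6,"ty":42.7,"tz":-5,"wz":70.7},{"grip":1,"tx":24.6,"ty":42.7,"tz":-5,"wz":70.7},{"grip":1,"tx":24.6,"ty":42.7,"tz":-5,"wz":70.7},{"grip":1,"tx":24.6,"ty":42.7,"tz":-5,"wz":70.7}]' 40
python3 - <<'E'
from h import *
P=np.concatenate([np.load('top.npy').reshape(-1,3),np.load('scene.npy').reshape(-1,3)]);P=P[~np.isnan(P[:,0])]
a=np.radians(-13); d=P[:,:2]-[542,8]; X=d@[np.cos(a),np.sin(a)];Y=d@[-np.sin(a),np.cos(a)]
for y0 in range(-100,100,25):
    print(y0,[(x0,int(P[m,2].max())) for x0 in range(60,200,10) if (m:=(X>=x0)&(X<x0+10)&(Y>=y0)&(Y<y0+25)).any()])
E
```

```text
-100 [(60, 4), (70, 68), (80, 105), (90, 138), (100, 162), (110, 3), (120, 3), (130, 2), (140, 2), (150, 2), (160, 3), (170, 3), (180, 2), (190, 1)]
-75 [(60, 51), (70, 94), (80, 131), (90, 162), (100, 172), (110, 168), (120, 0), (130, 2), (140, 1), (150, 3), (160, 2), (170, 2), (180, 2), (190, 2)]
-50 [(60, 53), (70, 91), (80, 125), (90, 157), (100, 174), (110, 168), (150, 3), (160, 3), (170, 3), (180, 3), (190, 53)]
-25 [(60, 56), (70, 90), (80, 128), (90, 185), (100, 182), (110, 175), (150, 4), (160, 43), (170, 36), (180, 52), (190, 52)]
0 [(60, 55), (70, 88), (80, 122), (90, 184), (100, 182), (110, 175), (150, 50), (160, 51), (170, 52), (180, 51), (190, 51)]
25 [(60, 51), (70, 85), (80, 125), (90, 154), (100, 172), (110, 170), (140, 33), (150, 46), (160, 50), (170, 51), (180, 51), (190, 53)]
50 [(60, 54), (70, 88), (80, 125), (90, 164), (100, 173), (110, 169), (120, 2), (130, 3), (140, 4), (150, 49), (160, 52), (170, 52), (180, 52), (190, 52)]
75 [(60, 34), (70, 70), (80, 108), (90, 142), (100, 171), (110, 4), (120, 4), (130, 4), (140, 6), (150, 3), (160, 30), (170, 50), (180, 53), (190, 54)]validation failed for argument at $[0]...
```

```bash
python3 -m handwheel '[{"grip":1,"tx":24.6,"ty":42.7,"tz":-5,"wx":0,"wy":0,"wz":70.7},{"grip":1,"tx":24.6,"ty":42.7,"tz":-5,"wx":0,"wy":0,"wz":70.7},{"grip":1,"tx":24.6,"ty":42.7,"tz":-5,"wx":0,"wy":0,"wz":70.7},{"grip":1,"tx":24.6,"ty":42.7,"tz":-5,"wx":0,"wy":0,"wz":70.7},{"grip":1,"tx":24.6,"ty":42.7,"tz":-5,"wx":0,"wy":0,"wz":70.7},{"grip":1,"tx":24.6,"ty":42.7,"tz":-5,"wx":0,"wy":0,"wz":70.7},{"grip":1,"tx":24.6,"ty":42.7,"tz":-5,"wx":0,"wy":0,"wz":70.7},{"grip":1,"tx":24.6,"ty":42.7,"tz":-5,"wx":0,"wy":0,"wz":70.7}]' 40
```

```text
clock: 0.9
eef_pos: [388.5, -248.9, 190.7]
orientation: [-180.0, -0.0, 86.7]
force: [2.4, -0.7, -0.3]
gripper_width: 85.0
finger_force: 0.0
```

```bash
python3 -m handwheel '[{"grip":1,"tx":0,"ty":0,"tz":0,"wx":0,"wy":0,"wz":0},{"grip":1,"tx":0,"ty":0,"tz":0,"wx":0,"wy":0,"wz":0},{"grip":1,"tx":0,"ty":0,"tz":0,"wx":0,"wy":0,"wz":0}]'
```

```text
clock: 1.2
eef_pos: [387.8, -251.5, 190.9]
orientation: [180.0, 0.0, 86.3]
force: [0.1, -0.4, 0.0]
gripper_width: 85.1
finger_force: 0.0
```

```bash
python3 -m handwheel '[{"grip":1,"tx":4.7,"ty":8.5,"tz":-6,"wx":0,"wy":0,"wz":2},{"grip":1,"tx":4.7,"ty":8.5,"tz":-6,"wx":0,"wy":0,"wz":2},{"grip":1,"tx":4.7,"ty":8.5,"tz":-6,"wx":0,"wy":0,"wz":2},{"grip":1,"tx":4.7,"ty":8.5,"tz":-6,"wx":0,"wy":0,"wz":2},{"grip":1,"tx":4.7,"ty":8.5,"tz":-6,"wx":0,"wy":0,"wz":2}]'
python3 - <<'E'
from h import *
im,P=cam('wrist'); cv2.imwrite('pics/w1.png',im)
m=(P[...,2]>14)&(P[...,2]<32)&(np.hypot(P[...,0]-435,P[...,1]+167)<50)
r=cv2.minAreaRect(P[m][:,:2].astype(np.float32)); print(r,P[m][:,2].mean(),m.sum()); print(bot.sense()['eef_pos'],bot.sense()['orientation'])
E
```

```text
clock: 1.7
eef_pos: [434.9, -167.2, 131.3]
orientation: [180.0, 0.0, 88.3]
force: [0.4, 0.0, 0.5]
gripper_width: 85.3
finger_force: 0.0
((435.0397033691406, -167.1740264892578), (60.2786979675293, 35.0057373046875), 85.3736801147461) 21.173708206646612 2394
[ 434.96877962 -167.38552507  131.52191903] [1.79953105e+02 3.95901784e-02 8.82978147e+01]
```

View pics/w1.png

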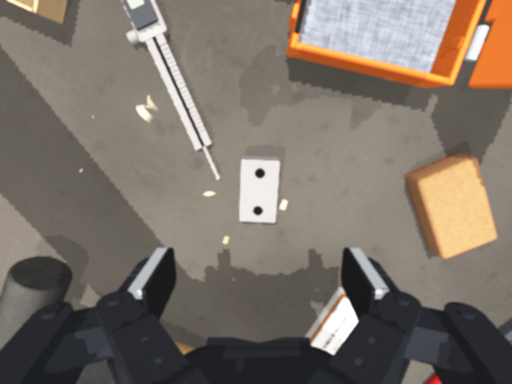

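The wrist picture shows the steel block at (259,190), square between the fingers. The caliper tip at (217,178) is close to the left finger's path, so I go down with a narrower opening and 6 mm towards -y.

```bash
python3 -m handwheel '[{"grip":0.6,"tx":0,"ty":-0.6,"tz":-5,"wx":0,"wy":0,"wz":-2},{"grip":0.6,"tx":0,"ty":-0.6,"tz":-8,"wx":0,"wy":0,"wz":-2},{"grip":0.6,"tx":0,"ty":-0.6,"tz":-11,"wx":0,"wy":0,"wz":-2},{"grip":0.6,"tx":0,"ty":-0.6,"tz":-12.7,"wx":0,"wy":0,"wz":-2},{"grip":0.6,"tx":0,"ty":-0.6,"tz":-12.7,"wx":0,"wy":0,"wz":-2}]' && python3 -m handwheel '[{"grip":0,"tx":0,"ty":0,"tz":0,"wx":0,"wy":0,"wz":0},{"grip":0,"tx":0,"ty":0,"tz":0,"wx":0,"wy":0,"wz":0},{"grip":0,"tx":0,"ty":0,"tz":0,"wx":0,"wy":0,"wz":0},{"grip":0,"tx":0,"ty":0,"tz":0,"wx":0,"wy":0,"wz":0},{"grip":0,"tx":0,"ty":0,"tz":0,"wx":0,"wy":0,"wz":0},{"grip":0,"tx":0,"ty":0,"tz":0,"wx":0,"wy":0,"wz":0}]' 50
```

```text
clock: 2.25
eef_pos: [434.2, -172.9, 2.9]
orientation: [-179.9, -0.0, 86.3]
force: [-0.3, -0.3, -0.2]
gripper_width: 51.7
finger_force: 0.0
clock: 2.85
eef_pos: [435.6, -172.5, 5.1]
orientation: [179.9, 0.1, 86.4]
force: [-2.0, -4.9, 11.8]
gripper_width: 33.8
finger_force: 51.7
```

```bash
python3 -m handwheel '[{"grip":0,"tx":0,"ty":0,"tz":4,"wx":0,"wy":0,"wz":0},{"grip":0,"tx":0,"ty":0,"tz":8,"wx":0,"wy":0,"wz":0},{"grip":0,"tx":2,"ty":3,"tz":10,"wx":0,"wy":0,"wz":8},{"grip":0,"tx":4,"ty":6,"tz":10,"wx":0,"wy":0,"wz":16},{"grip":0,"tx":6,"ty":9,"tz":10,"wx":0,"wy":0,"wz":24},{"grip":0,"tx":8,"ty":12,"tz":10,"wx":0,"wy":0,"wz":32},{"grip":0,"tx":9,"ty":15,"tz":10,"wx":0,"wy":0,"wz":40},{"grip":0,"tx":9,"ty":15,"tz":10,"wx":0,"wy":0,"wz":40}]' && python3 -m handwheel '[{"grip":0,"tx":0,"ty":0,"tz":0,"wx":0,"wy":0,"wz":8},{"grip":0,"tx":1,"ty":1,"tz":0,"wx":0,"wy":0,"wz":16},{"grip":0,"tx":2,"ty":2,"tz":0,"wx":0,"wy":0,"wz":24},{"grip":0,"tx":2.2,"ty":2.9,"tz":0,"wx":0,"wy":0,"wz":32},{"grip":0,"tx":2.2,"ty":2.9,"tz":0,"wx":0,"wy":0,"wz":40.6},{"grip":0,"tx":2.2,"ty":2.9,"tz":0,"wx":0,"wy":0,"wz":40.6},{"grip":0,"tx":2.2,"ty":2.9,"tz":0,"wx":0,"wy":0,"wz":40.6}]'
python3 - <<'E'
from h import *
im,P=cam('wrist'); cv2.imwrite('pics/w2.png',im)
im,P=cam('top'); cv2.imwrite('pics/t2.png',cv2.resize(im[90:260,150:330],None,fx=3,fy=3))
E
```

```text
clock: 3.65
eef_pos: [526.1, -18.8, 104.5]
orientation: [179.9, 0.0, 126.9]
force: [-1.1, -0.5, -4.5]
gripper_width: 34.2
finger_force: 52.9
clock: 4.35
eef_pos: [546.8, 6.9, 104.2]
orientation: [-180.0, 0.0, 166.7]
force: [0.1, 0.5, -4.1]
gripper_width: 33.6
finger_force: 52.9
```

View pics/w2.png

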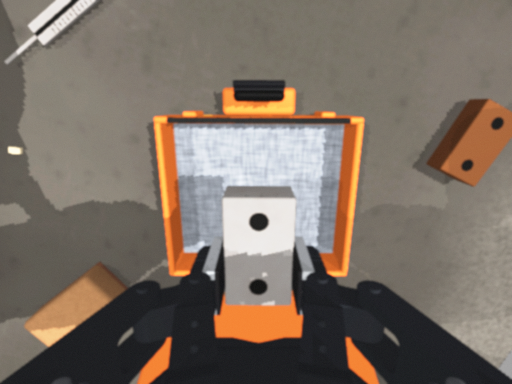

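The wrist view shows the block held square at (259,250), centred between the case walls (columns 165 to 355). I lower it now.

```bash
python3 -m handwheel '[{"grip":0,"tx":0,"ty":0,"tz":-3,"wx":0,"wy":0,"wz":0},{"grip":0,"tx":0,"ty":0,"tz":-6,"wx":0,"wy":0,"wz":0},{"grip":0,"tx":0,"ty":0,"tz":-8,"wx":0,"wy":0,"wz":0},{"grip":0,"tx":0,"ty":0,"tz":-9,"wx":0,"wy":0,"wz":0},{"grip":0,"tx":0,"ty":0,"tz":-9.2,"wx":0,"wy":0,"wz":0},{"grip":0,"tx":0,"ty":0,"tz":-9.2,"wx":0,"wy":0,"wz":0}]'
```

```text
clock: 5.05
eef_pos: [547.3, 7.1, 12.3]
orientation: [180.0, 0.0, 166.9]
force: [-0.3, -0.2, -3.7]
gripper_width: 33.7
finger_force: 52.9
```

```bash
python3 -m handwheel '[{"grip":0,"tx":0,"ty":0,"tz":-0.1,"wx":0,"wy":0,"wz":0},{"grip":0,"tx":0,"ty":0,"tz":-0.2,"wx":0,"wy":0,"wz":0}]'; python3 -m handwheel '[{"grip":0,"tx":0,"ty":0,"tz":-0.1,"wx":0,"wy":0,"wz":0},{"grip":0,"tx":0,"ty":0,"tz":-0.1,"wx":0,"wy":0,"wz":0}]'
```

```text
clock: 5.25
eef_pos: [547.7, 7.1, 11.0]
orientation: [180.0, 0.1, 167.0]
force: [-8.7, 0.5, 38.0]
gripper_width: 33.7
finger_force: 57.9
clock: 5.45
eef_pos: [547.7, 7.1, 11.0]
orientation: [180.0, 0.1, 167.0]
force: [-7.3, -0.1, 31.1]
gripper_width: 33.6
finger_force: 57.0
```

```bash
python3 -m handwheel '[{"grip":0.7,"tx":0,"ty":0,"tz":0.1,"wx":0,"wy":0,"wz":0},{"grip":0.7,"tx":0,"ty":0,"tz":0.1,"wx":0,"wy":0,"wz":0},{"grip":0.7,"tx":0,"ty":0,"tz":0.1,"wx":0,"wy":0,"wz":0},{"grip":0.7,"tx":0,"ty":0,"tz":0.1,"wx":0,"wy":0,"wz":0}]' && python3 -m handwheel '[{"grip":0.7,"tx":0,"ty":0,"tz":3,"wx":0,"wy":0,"wz":0},{"grip":0.7,"tx":0,"ty":0,"tz":7,"wx":0,"wy":0,"wz":0},{"grip":0.7,"tx":0,"ty":0,"tz":12,"wx":0,"wy":0,"wz":0},{"grip":0.7,"tx":0,"ty":0,"tz":17,"wx":0,"wy":0,"wz":0},{"grip":0,"tx":0,"ty":0,"tz":22,"wx":0,"wy":0,"wz":0},{"grip":0,"tx":0,"ty":0,"tz":22,"wx":0,"wy":0,"wz":0}]'
python3 - <<'E'
from h import *
im,P=cam('wrist'); cv2.imwrite('pics/w3.png',im)
m=(P[...,2]>20)&(P[...,2]<35)&(np.hypot(P[...,0]-542,P[...,1]-8)<45)
print(cv2.minAreaRect(P[m][:,:2].astype(np.float32)),np.percentile(P[m][:,2],[5,50,95]),m.sum())
E
```

```text
clock: 5.85
eef_pos: [547.1, 7.2, 10.0]
orientation: [180.0, 0.0, 167.0]
force: [-0.1, -0.6, -0.3]
gripper_width: 59.7
finger_force: 0.0
clock: 6.45
eef_pos: [549.9, 7.0, 236.3]
orientation: [179.9, 0.6, 167.0]
force: [0.3, 0.2, -1.1]
gripper_width: 31.7
finger_force: 0.0
((541.0009765625, 8.483283996582031), (35.09284210205078, 60.21550750732422), 76.26712036132812) [25.79142774 27.2330695  28.54526465] 1373
```

View pics/w3.png

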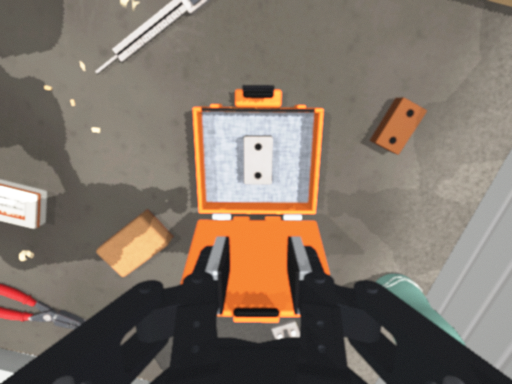

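The wrist view shows the block lying flat on the foam at (258,160), top height 27-28 mm as it should be, with the lid leaning back below it. Next I go behind the lid with shut fingers.

```bash
python3 -m handwheel '[{"grip":0,"tx":0,"ty":0,"tz":3,"wx":0,"wy":0,"wz":0},{"grip":0,"tx":4.5,"ty":-1.2,"tz":3,"wx":0,"wy":0,"wz":0},{"grip":0,"tx":9,"ty":-2.2,"tz":3,"wx":0,"wy":0,"wz":0},{"grip":0,"tx":13.5,"ty":-3.2,"tz":3,"wx":0,"wy":0,"wz":0},{"grip":0,"tx":13.5,"ty":-3.2,"tz":3,"wx":0,"wy":0,"wz":0},{"grip":0,"tx":13.5,"ty":-3.2,"tz":-1,"wx":0,"wy":0,"wz":0},{"grip":0,"tx":13.5,"ty":-3.2,"tz":-5,"wx":0,"wy":0,"wz":0},{"grip":0,"tx":13.5,"ty":-3.2,"tz":-9,"wx":0,"wy":0,"wz":0}]' && python3 -m handwheel '[{"grip":0,"tx":0,"ty":0,"tz":0,"wx":0,"wy":0,"wz":0},{"grip":0,"tx":0,"ty":0,"tz":0,"wx":0,"wy":0,"wz":0}]'
python3 - <<'E'
from h import *
e=bot.sense()['eef_pos']; u=np.array([np.cos(np.radians(-13)),np.sin(np.radians(-13))])
print(e, (e[:2]-[542,8])@u, (e[:2]-[542,8])@[-u[1],u[0]])
r=105
for t in np.arange(1.8,0.05,-.12):
    X=68-r*np.cos(t)+10*np.sin(t)+11; Z=40+r*np.sin(t)+10*np.cos(t); w=np.array([542,8])+u*X
    print(round(t,2),((np.r_[w,Z]-e)/10).round(1))
E
```

```text
clock: 7.3
eef_pos: [680.9, -24.6, 137.1]
orientation: [-180.0, -0.1, 167.0]
force: [-0.0, 0.3, 0.3]
gripper_width: -0.2
finger_force: 0.0
clock: 7.5
eef_pos: [681.5, -24.7, 139.7]
orientation: [-180.0, -0.1, 167.0]
force: [0.2, -0.4, -0.0]
gripper_width: 0.1
finger_force: 0.0
[681.46420286 -24.69011211 139.68283678] 143.2434195651954 -0.47964717750892305
1.8 [-3.   0.7  0. ]
1.68 [-4.2  1.   0.4]
1.56 [-5.4  1.3  0.5]
1.44 [-6.6  1.6  0.6]
1.32 [-7.8  1.9  0.5]
1.2 [-9.   2.1  0.2]
1.08 [-10.2   2.4  -0.2]
0.96 [-11.3   2.7  -0.8]
0.84 [-12.4   2.9  -1.5]
0.72 [-13.3   3.1  -2.3]
0.6 [-14.1   3.3  -3.2]
0.48 [-14.9   3.5  -4.2]
0.36 [-15.5   3.6  -5.3]
0.24 [-16.    3.7  -6.5]
0.12 [-16.3   3.8  -7.7]
```

```bash
python3 -m handwheel '[{"grip":0,"tx":-2,"ty":0.5,"tz":0,"wx":0,"wy":0,"wz":0},{"grip":0,"tx":-3,"ty":0.7,"tz":0,"wx":0,"wy":0,"wz":0},{"grip":0,"tx":-4.2,"ty":1,"tz":0.4,"wx":0,"wy":0,"wz":0},{"grip":0,"tx":-5.4,"ty":1.3,"tz":0.5,"wx":0,"wy":0,"wz":0},{"grip":0,"tx":-6.6,"ty":1.6,"tz":0.6,"wx":0,"wy":0,"wz":0},{"grip":0,"tx":-7.8,"ty":1.9,"tz":0.5,"wx":0,"wy":0,"wz":0},{"grip":0,"tx":-9,"ty":2.1,"tz":0.2,"wx":0,"wy":0,"wz":0},{"grip":0,"tx":-10.2,"ty":2.4,"tz":-0.2,"wx":0,"wy":0,"wz":0}]'
python3 - <<'E'
from h import *
im,P=cam('top'); cv2.imwrite('pics/t3.png',cv2.resize(im[90:260,150:330],None,fx=3,fy=3))
im,P=cam('scene'); a=im[120:290,80:330]; cv2.imwrite('pics/s3.png',cv2.resize(a,None,fx=3,fy=3))
print(bot.sense()['force'])
E
```

```text
clock: 8.3
eef_pos: [580.1, -0.8, 139.4]
orientation: [180.0, 0.1, 167.0]
force: [1.1, 0.1, -0.0]
gripper_width: -0.3
finger_force: 0.3
[-0.15621588 -0.30499643 -0.32839548]
```

View pics/s3.png

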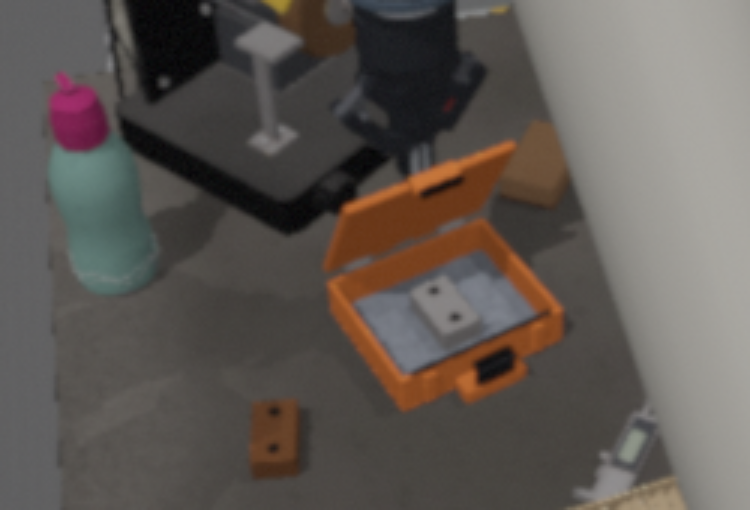

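The scene crop shows the lid swung well forward (edge at about (430,190)) with the fingers behind it and the block still flat. I carry on along the arc.

```bash
python3 -m handwheel '[{"grip":0,"tx":-1.1,"ty":0.3,"tz":-0.6,"wx":0,"wy":0,"wz":0},{"grip":0,"tx":-2.2,"ty":0.5,"tz":-1.3,"wx":0,"wy":0,"wz":0},{"grip":0,"tx":-3.1,"ty":0.7,"tz":-2.1,"wx":0,"wy":0,"wz":0},{"grip":0,"tx":-3.9,"ty":0.9,"tz":-3,"wx":0,"wy":0,"wz":0},{"grip":0,"tx":-4.7,"ty":1.1,"tz":-4,"wx":0,"wy":0,"wz":0},{"grip":0,"tx":-5.3,"ty":1.2,"tz":-5.1,"wx":0,"wy":0,"wz":0},{"grip":0,"tx":-5.8,"ty":1.3,"tz":-6.3,"wx":0,"wy":0,"wz":0},{"grip":0,"tx":-6.1,"ty":1.4,"tz":-7.3,"wx":0,"wy":0,"wz":0}]'
python3 - <<'E'
from h import *
im,P=cam('scene'); np.save('s4.npy',P); a=im[120:290,80:330]; cv2.imwrite('pics/s4.png',cv2.resize(a,None,fx=3,fy=3))
s=bot.sense();print(s['force'],s['eef_pos'])
E
```

```text
clock: 9.2
eef_pos: [519.7, 13.1, 65.1]
orientation: [180.0, 0.1, 167.0]
force: [0.0, -0.4, 0.2]
gripper_width: -0.0
finger_force: 0.1
[-1.55321363  0.1935524  -2.10977602] [518.54299943  13.30370441  63.700322  ]
```

View pics/s4.png

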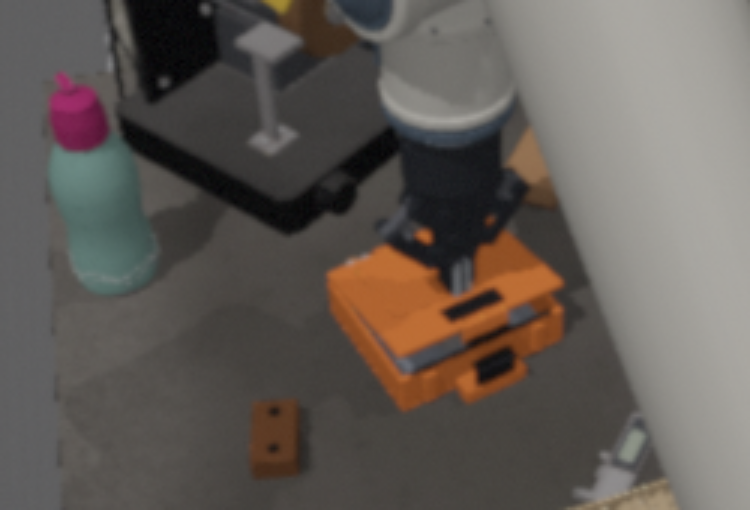

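The lid is nearly down and the black pad is visible just in front of the fingers at (473,305). I lift, move over the pad and come down gently.

```bash
python3 -m handwheel '[{"grip":0,"tx":0,"ty":0,"tz":2.5,"wx":0,"wy":0,"wz":0},{"grip":0,"tx":-2.7,"ty":0.6,"tz":2.5,"wx":0,"wy":0,"wz":0},{"grip":0,"tx":-2.7,"ty":0.6,"tz":2.5,"wx":0,"wy":0,"wz":0},{"grip":0,"tx":-2.7,"ty":0.6,"tz":1.5,"wx":0,"wy":0,"wz":0},{"grip":0,"tx":-2.7,"ty":0.6,"tz":0.5,"wx":0,"wy":0,"wz":0},{"grip":0,"tx":-2.7,"ty":0.6,"tz":0,"wx":0,"wy":0,"wz":0},{"grip":0,"tx":-2.7,"ty":0.6,"tz":-0.2,"wx":0,"wy":0,"wz":0}]'; python3 -m handwheel '[{"grip":0,"tx":0,"ty":0,"tz":-0.1,"wx":0,"wy":0,"wz":0},{"grip":0,"tx":0,"ty":0,"tz":-0.1,"wx":0,"wy":0,"wz":0}]'
```

```text
clock: 9.95
eef_pos: [491.9, 19.1, 61.7]
orientation: [-180.0, -0.1, 167.0]
force: [0.3, -0.5, 0.3]
gripper_width: -0.0
finger_force: 0.0
clock: 10.15
eef_pos: [492.1, 19.2, 61.8]
orientation: [-180.0, -0.0, 167.0]
force: [0.4, -0.0, 0.4]
gripper_width: -0.2
finger_force: 0.0
```

```bash
for i in 1 2 ; do python3 -m handwheel '[{"grip":0,"tx":0,"ty":0,"tz":-0.1,"wx":0,"wy":0,"wz":0},{"grip":0,"tx":0,"ty":0,"tz":-0.1,"wx":0,"wy":0,"wz":0}]' | egrep 'eef|^force'; done
```

```text
eef_pos: [492.1, 19.2, 61.0]
force: [-1.0, 0.4, 0.2]
eef_pos: [492.0, 19.2, 59.9]
force: [-0.5, -0.9, -0.6]
```

```bash
for i in 1 2 3; do python3 -m handwheel '[{"grip":0,"tx":0,"ty":0,"tz":-0.05,"wx":0,"wy":0,"wz":0},{"grip":0,"tx":0,"ty":0,"tz":-0.05,"wx":0,"wy":0,"wz":0}]' | egrep 'eef|^force'; done
```

```text
eef_pos: [492.0, 19.2, 59.4]
force: [0.1, -0.4, 1.2]
eef_pos: [492.0, 19.2, 59.0]
force: [0.4, 0.3, 3.2]
eef_pos: [492.0, 19.2, 58.5]
force: [-2.0, -0.2, 6.8]
```

Contact with the catch at about 59 mm, as stated. I carry on in small steps.

```bash
for i in 1 2 3; do python3 -m handwheel '[{"grip":0,"tx":0,"ty":0,"tz":-0.05,"wx":0,"wy":0,"wz":0},{"grip":0,"tx":0,"ty":0,"tz":-0.05,"wx":0,"wy":0,"wz":0}]' | egrep 'eef|^force'; done
```

```text
eef_pos: [492.0, 19.2, 58.1]
force: [-1.8, 0.6, 9.3]
eef_pos: [491.9, 19.2, 57.7]
force: [-2.3, 1.3, 11.4]
eef_pos: [491.8, 19.2, 57.2]
force: [-2.7, 0.8, 11.9]
```

```bash
for i in 1 2 3; do python3 -m handwheel '[{"grip":0,"tx":0,"ty":0,"tz":-0.05,"wx":0,"wy":0,"wz":0},{"grip":0,"tx":0,"ty":0,"tz":-0.05,"wx":0,"wy":0,"wz":0}]' | egrep 'eef|^force'; done
```

```text
eef_pos: [491.9, 19.2, 56.7]
force: [-4.1, -0.4, 12.7]
eef_pos: [491.8, 19.2, 56.2]
force: [-2.8, 1.1, 12.1]
eef_pos: [491.7, 19.3, 55.6]
force: [-2.9, 1.3, 10.0]
```

Past the peak. I follow it down.

```bash
for i in 1 2 3 4; do python3 -m handwheel '[{"grip":0,"tx":0,"ty":0,"tz":-0.1,"wx":0,"wy":0,"wz":0},{"grip":0,"tx":0,"ty":0,"tz":-0.1,"wx":0,"wy":0,"wz":0}]' | egrep 'eef|^force'; done
```

```text
eef_pos: [491.6, 19.3, 54.4]
force: [-3.0, 0.8, 5.0]
eef_pos: [492.0, 19.2, 53.2]
force: [0.2, 0.3, -1.6]
eef_pos: [492.1, 19.2, 52.3]
force: [-0.4, -0.6, 0.5]
eef_pos: [492.0, 19.2, 51.3]
force: [0.4, 0.3, 0.3]
```

The force vanished, which is the click. I back off and check that the lid is fully shut.

```bash
python3 -m handwheel '[{"grip":0,"tx":0,"ty":0,"tz":4,"wx":0,"wy":0,"wz":0},{"grip":0,"tx":0,"ty":0,"tz":9,"wx":0,"wy":0,"wz":0},{"grip":0,"tx":0,"ty":0,"tz":14,"wx":0,"wy":0,"wz":0},{"grip":0,"tx":-4,"ty":0,"tz":18,"wx":0,"wy":0,"wz":0},{"grip":0,"tx":-4,"ty":0,"tz":18,"wx":0,"wy":0,"wz":0},{"grip":0,"tx":-4,"ty":0,"tz":18,"wx":0,"wy":0,"wz":0}]'
python3 - <<'E'
from h import *
im,P=cam('wrist'); cv2.imwrite('pics/w5.png',im)
u=np.array([np.cos(np.radians(-13)),np.sin(np.radians(-13))]); d=P[...,:2]-[542,8]
X=d@u;Y=d@[-u[1],u[0]]
m=(abs(X)<63)&(abs(Y)>28)&(abs(Y)<65)&(X>-60)&(P[...,2]>40)&(P[...,2]<65)
A=np.c_[X[m],Y[m],np.ones(m.sum())]; print('plane',np.linalg.lstsq(A,P[m][:,2],rcond=None)[0],m.sum())
m=(abs(X+52)<7)&(abs(Y)<20);print('pad z',np.nanmedian(P[m][:,2]))
E
```

```text
clock: 13.75
eef_pos: [451.8, 19.2, 232.4]
orientation: [180.0, 0.1, 167.0]
force: [0.2, 0.2, 0.2]
gripper_width: -0.2
finger_force: 0.0
plane [ 1.16108859e-02 -9.41279806e-05  4.74507062e+01] 4263
pad z 48.892056083580854
```

View pics/w5.png

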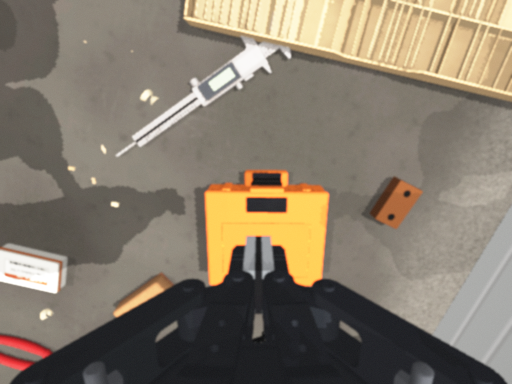

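The wrist view shows the lid flat on the case, with its pad at (266,205) and the catch at (266,180). The pad is 48.9 mm high and the lid plane is level, so it is shut. The sanding block and blade box are undisturbed.

```bash
python3 -c "
from plant import bot
print(bot.job_done())"
```

```text
the job is handed in; nothing more can be done
None
```

The steel block lies flat on the foam in the case, the lid is latched shut (the push peaked at about 13 N, the pad now sits 48.9 mm above the bench), the sanding block and blade box were left alone, and the job was handed in about 14 s in.

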